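# Uncap the reference leak and park its cap in the kit drawer

### The arm

A 6-joint arm with a two-finger parallel gripper is mounted at the origin on a cart in front of the work surface, level with it; the furniture and walls round the work are solid. World frame = base frame: x ahead of the robot, y to its left, z up, the work surface at z = 0. Lengths are in mm, angles in rad, forces in N, time in s.
With the tool pointing down it reaches from about 200 to 875 mm from the base axis. Payload 3.4 kg.
Tool frame: the origin (TCP) lies at the very end of the fingers, on their centre line; the grasp point (between the pads) lies 19 mm behind it; z points along the fingers, y is the line along which they close (so a half turn about z gives the same grasp; the last joint's range is limited). The gripper opens to 94 mm and grips with 3 to 60 N. Pads are 16 mm wide; open, the fingers measure 119 mm over their backs; the gripper's body (75 mm by 177 mm) begins 78 mm behind the grasp point.
Start: joints at [-1.462, 0.276, 1.505, -0, 1.361, -0.121], TCP at [130.972, -559.921, 205.493] pointing down, gripper open.
Joint ranges: [-2.89, 2.89], [-0.75, 2.08], [0.22, 2.7], [-1.18, 4.32], [0.11, 2.71], [-2.7, 2.7]. Speed limits (rad/s): [2.57, 2.57, 3.14, 3.14, 3.14, 3.14].

### API

Orientations are given as a 3x3 rotation matrix whose columns are the frame's x, y, z axes.
In Python, from workcell import env gives the robot as it stands.
- The arm moves only by the tool play_rows, never from a script. Its argument "rows" is a list of rows, each a list of 3 entries, a list of its own where there are three numbers: the opening, from -1 (shut) to 1 (fully open), then the shift along the tool's x, y, z scaled (see below), then the turn about the tool's z scaled (see below). In form: [[grip, [dx, dy, dz], roll], ...]. A call has 1 to 5 rows; each row is the pose to reach, as a shift and turn from the pose commanded when the call began, along the tool's axes at that moment; what a row does not reach only later rows make up. The controller multiplies each number of a shift by 300 mm and each number of a turn by 30 degrees. A row lasts 1/10 s, in which the tool goes at most 50 mm and 8.59 degrees, less where a joint would pass 70% of its speed; a pose out of reach is approached as far as the arm can. A call with a number of a shift or a turn outside -1 to 1 is refused whole. A call with a gripper value outside its range is refused whole. The fingers move at their own pace and stop on an object; "squeeze" is the grip in N (left out, the last holds). Time passes only in rows, so rows that repeat a pose let the fingers close. It gives the time, the measured TCP pose, the force, the opening and the grip force at its end, in the units of the state.
- env.get_state(): the state, without advancing time (a new reading comes with each control period).
- env.get_image(name): name is "scene" or "top" or "wrist"; returns a dict with "img" (400x640x3 uint8, red, green, blue), "fov_y" (degrees; the focal length in pixels is half the picture's height over the tangent of half this angle, whatever the lens; pixels are square), "cx", "cy" (the principal point, pixels), "extrinsics" (4x4, takes a point from camera to world coordinates); the wrist camera has in their place "tool_from_camera" (4x4, takes a point from camera to tool coordinates, whose origin is the TCP and whose axes are the flange's). Camera axes: x right, y up, looking along -z (the intrinsics and any distortion apply to the point x, -y, -z); pixel columns grow to the right and rows downward; lengths in mm; the calibration is good to about 2 mm. The wrist camera is an equidistant fisheye: a pixel r from the principal point sees the ray r / f radians off the axis. A picture is of the moment at which its call begins: read the wrist's pose just before it. There is no depth.
- env.hand_in(): hands the job in; it is judged then, once.
The state is a dict: "clock": time; "qpos": joint angles; "qd": joint speeds; "joint_efforts": joint torques, N m; "eef_pos": TCP position; "orientation": TCP orientation; "ft_force": force on the tool from outside, world axes, zero at the start; "torque": the same for the moment, N m; "finger_gap": finger opening in mm; "grip_force": force on a finger pad.
Only numpy, scipy, OpenCV 4.12 (cv2) and the standard library are available. Lean on these libraries where they do the work, as an engineer would, in place of code of your own. Each camera call takes 0.05 s, during which the arm holds its last target. There are 200 camera calls.

### The job

Get the reference leak ready for calibration: pull the drawer of the grey kit cabinet out to its stop and swing the leak's catch well clear of the red cap (in either order, with the cap still on). Then lift the cap straight up and off without knocking the brass nipple under it, and set it down, without dropping it, flat and rim down in the round nest in the drawer. Leave the drawer fully out, the catch aside and everything else where it stands.

Things in the scene. Friction and masses are not known exactly. Their poses are not given: they have to be found in the camera images.
- leak_standard: reference leak, fixed, left on the bench: aluminium base plate 143 x 110 mm on feet, top 24 mm high, from 58 mm behind (-x) to 85 mm ahead of the origin; steel pedestal 94 mm across, top 42 mm high, with a spigot 68 mm across and 7 mm high inside the cap. Origin: on the bench under the pedestal's axis. Its +x (yaw 0 to 0.7 rad) points to the catch's post, 18 mm thick, 64 mm from that axis.
- nipple: brass hose nipple standing upright on the pedestal's axis under the cap, 17 mm across, its tip 66 mm above the bench; origin: its foot, 31 mm above the bench. Delicate.
- cap: loose red hollow cap, 84 mm across, 34 mm high (inside 29), with an upright rib on top: 14 mm thick along the cap's x, 56 long along its y, 24 high (58 in all). 0.1 to 0.2 kg. Origin: centre of its lower rim, z up. At first the rim rests on the pedestal, 42 mm above the bench, its x axis within 0.5 rad of the reference leak's.
- catch (a joint): swing catch on the post, rad, grows counter-clockwise from above, 0 to 1.75, starts at 0 to 0.5. Flat arm 14 mm wide, 79 to 86 mm above the bench. At 0 its short end (34 mm) points at the cap's axis and lies 3 mm above the rim, so the cap cannot lift; its tail points away along the reference leak's +x. Off the cap beyond 0.95. Friction holds it; 1.5 N at the pin moves it.
- catch_pivot (a point): on the catch's hinge axis, at the arm's underside (79 mm above the bench)
- catch_pin (a point): upright pin on the catch's tail for pushing it: 10 mm thick, from 86 mm above the bench, topped by a black ball 17 mm across (109 to 126 mm above the bench); this point is on the pin's axis, 101 mm above the bench, 50 mm from the hinge axis. It moves with the catch.
- cabinet_front (a point): grey sheet-metal cabinet with one drawer, fixed between leak test unit and press: 220 mm deep, 150 wide, 118 high, on 12 mm feet. This point: on the bench under the middle of its open front; its +x axis points into the cabinet (the drawer comes out along -x), y along the front, yaw within 0.1 rad of the world. A stopwatch (17 mm high) and a white reel lie on its top.
- kit_drawer (a joint): the cabinet's drawer, m pulled out, along cabinet_front's -x; 0 (shut) to the stop at 0.135; starts at 0 to 0.02. About 2 N of friction. Blue front 147 mm wide, 93 mm high, 12 mm thick; drawer sides 40 mm high, their top edges 58 mm above the bench.
- drawer_handle (a point): middle of the drawer's bar handle, 75 mm above the bench (43 mm below the cabinet's top): bar 11 mm thick, 90 mm long along cabinet_front's y, axis 35 mm in front of the drawer front, legs 8 mm thick 38 mm either side of the middle, so 29 mm are free between bar and front. Moves with the drawer.
- nest (a point): centre of the floor of the cap's round nest in the drawer's black foam insert: 90 mm across, 14 mm deep, yellow floor 29 mm above the bench. Moves with the drawer; at the stop it lies 78 mm in front of the cabinet. Rubber plugs stand in the insert behind it, tops up to 64 mm above the bench.
- housing: grey die-cast test part, 44 x 65 x 36 mm, on the bench; origin under its middle. Bystander.
- nipple_spare: brass hose fitting, 26 x 22 x 53 mm, standing on the bench; origin under its middle. Bystander.
- tape_roll: black tape roll, 58 mm across, 19 mm high, near the bench's front edge; origin under its middle. Bystander.
- gauge: round dial gauge lying on its back, 91 x 62 x 23 mm, on the bench in front of the cabinet; origin under its middle. Bystander.
- sample_cup: empty clear plastic cup, 60 mm across, 64 mm high, standing behind the reference leak; origin under its middle. Bystander.
- leak_tester: the white leak test unit, fixed between the reference leak and the cabinet: x from 0.24 to 0.64, y from -0.20 to 0.09, 226 mm high, its carrying handle on top up to 259 mm; origin: on the bench under its middle (0.437, -0.055).
There are look-alikes about, which are no part of the job. Leave any blue look-alike of the cap alone.

How it is judged (in metres and radians):
On the way, in this order (a step that is already met when the one before it is completed fails the run):
1. the drawer is out to its stop and the catch is clear of the cap, the cap still on its pedestal (value of joint kit_drawer above 0.128 m and value of joint catch above 1 rad and z of cap in the frame of leak_standard below 0.046 m and horizontal distance between cap and leak_standard below 0.008 m), for 0.2 s.
2. the cap is lifted clear above the nipple (z of cap in the frame of leak_standard above 0.075 m and angle between cap's own z axis and vertical below 0.35 rad), for 0.1 s.
At the end, for the whole second after the job is handed in: The cap lies flat on the floor of the drawer's nest, rim down (within 6 mm of its centre and 4 mm in height, tilt under 0.06 rad), at rest; the drawer is within 7 mm of its stop and the catch is turned beyond 1.0 rad; all bystanders are where they were (horizontal distance between cap and nest below 0.006 m and z of cap in the frame of nest between -0.004 and 0.004 m and angle between cap's own z axis and vertical below 0.06 rad and linear speed of cap below 0.02 m/s and value of joint kit_drawer above 0.128 m and value of joint catch above 1 rad); the robot touches nothing.
It fails at once if something touches the brass nipple with more than 3 N (contact force between nipple and anything else above 3 N).
It fails at once if the cap falls freely (dropped from more than about 3 cm) (contact force between the fingers and cap below 0.05 N and linear speed of cap above 0.75 m/s).
It fails at once if a bystander is moved by more than 20 mm (distance of any of housing, nipple_spare, tape_roll, gauge, sample_cup from where it was at the start of the episode above 0.02 m).
It also fails if it takes over 72 s, if anything falls off the work surface, if the arm or the gripper's body presses on something with over 40 N, if the wrist force passes 120 N, or if a joint passes its speed limit or range.

## Working session

There is one attempt and no reset: what is moved stays moved. The work goes in short steps, Python scripts to look and compute and a tool call to move; the robot and the scene stay as the last step left them, time stands still between calls to the robot, and variables do not carry over. Pictures are saved under pics/ and viewed, at most 12 in all, crops included, and the job is handed in when it is done.

Besides the shell and the picture viewer there is one more tool, called as name([rows], argument=value, ...), one row to a line, values as JSON. play_rows: Moves the arm, as the interface text tells. Shifts and turns lie within -1 to 1; 1 stands for 300 mm of shift or 30 degrees of turn. Its arguments: {"type":"object","properties":{"rows":{"type":"array","items":{"type":"array"}},"squeeze":{"type":"number"}},"required":["rows"]}

```bash
mkdir -p pics
cat > h.py <<'E'
import numpy as np, cv2
from workcell import env
def snap(n,name):
    d=env.get_image(n); cv2.imwrite(f'pics/{name}.png',cv2.cvtColor(d['img'],cv2.COLOR_RGB2BGR)); return d
E
python3 - <<'E'
from h import *
s=env.get_state(); print({k:np.round(v,3).tolist() for k,v in s.items()})
import pickle
c={}
for n in ('scene','top','wrist'):
    d=snap(n,n+'0'); c[n]={k:v for k,v in d.items() if k!='img'}; print(n,c[n])
pickle.dump(c,open('c.pkl','wb'))
E
```

```text
{'clock': 0.0, 'qpos': [-1.462, 0.277, 1.506, -0.0, 1.361, -0.121], 'qd': [0.001, -0.002, 0.001, 0.001, -0.001, -0.0], 'joint_efforts': [-0.002, -40.459, -23.724, 0.07, 0.035, -0.0], 'eef_pos': [130.881, -559.293, 204.598], 'orientation': [[0.974, 0.228, -0.0], [0.228, -0.974, 0.002], [0.0, -0.002, -1.0]], 'ft_force': [-0.339, 0.129, -0.338], 'torque': [0.028, -0.001, 0.02], 'grip_force': 0.0, 'finger_gap': 93.777}
scene {'fov_y': 54.17725775242407, 'cx': 316.00897105508795, 'cy': 201.78023239274515, 'extrinsics': array([[-9.65580676e-01, -1.80969821e-01,  1.86825805e-01,
         8.16826418e+02],
       [ 2.59458025e-01, -6.19564144e-01,  7.40825084e-01,
         9.02016497e+02],
       [-1.83164127e-02,  7.63799840e-01,  6.45193237e-01,
         8.61848159e+02],
       [ 0.00000000e+00,  0.00000000e+00,  0.00000000e+00,
         1.00000000e+00]])}
top {'fov_y': 45.53860966590345, 'cx': 316.6703330505005, 'cy': 192.56440928089654, 'extrinsics': array([[ 2.74079387e-02,  9.95942839e-01, -8.57127019e-02,
         4.37037661e+02],
       [-9.99609435e-01,  2.77746995e-02,  3.08914432e-03,
         3.26087135e+01],
       [ 5.45725570e-03,  8.55945584e-02,  9.96315106e-01,
         1.69899882e+03],
       [ 0.00000000e+00,  0.00000000e+00,  0.00000000e+00,
         1.00000000e+00]])}
wrist {'fov_y': 65.70646984690485, 'cx': 317.86298054316836, 'cy': 198.27408018537855, 'tool_from_camera': array([[-1.96088237e-04,  9.58526447e-01,  2.85003529e-01,
         8.27138624e+01],
       [ 9.99999755e-01, -3.57071683e-06,  7.00029283e-04,
        -6.54021510e-01],
       [ 6.72014249e-04,  2.85003596e-01, -9.58526212e-01,
        -1.78839958e+02],
       [ 0.00000000e+00,  0.00000000e+00,  0.00000000e+00,
         1.00000000e+00]])}
```

View pics/top0.png

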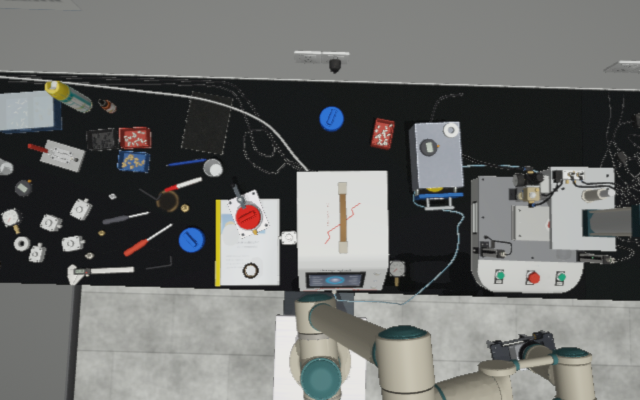

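View pics/scene0.png

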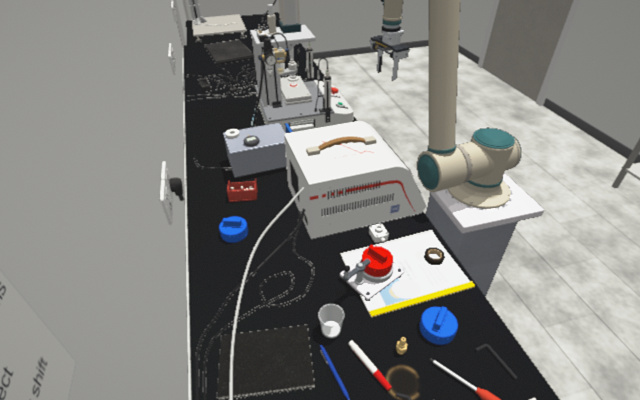

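Top view: the red cap is at (248,217), with its catch post at about (237,190). The look-alikes are blue caps at (331,118) and (191,239). The cabinet is at (437,155), with its blue drawer front and handle at (438,199). The scene view shows the red cap at (377,262). I choose the red cap on the pedestal and will check it in a close crop.

Run:
```python
import cv2,numpy as np
t=cv2.imread('pics/top0.png'); s=cv2.imread('pics/scene0.png')
a=cv2.resize(t[165:265,205:305],(400,300*4//3),interpolation=cv2.INTER_CUBIC)
b=cv2.resize(t[110:300,380:475],(200,400),interpolation=cv2.INTER_CUBIC)
b=cv2.resize(t[115:215,395:495],(400,400),interpolation=cv2.INTER_CUBIC)
c=cv2.resize(s[225:315,330:415],(378,400),interpolation=cv2.INTER_CUBIC)
c=c[:, :]
cv2.imwrite('pics/crop1.png',np.hstack([a,b]))
cv2.imwrite('pics/crop2.png',cv2.resize(s[235:305,330:420],(720,560),interpolation=cv2.INTER_CUBIC))
```

```text
(no output)
```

View pics/crop1.png

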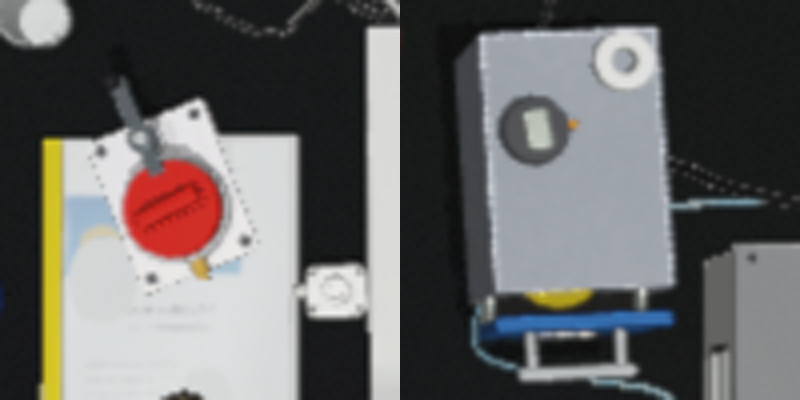

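```bash
cat >> h.py <<'E'
import pickle
def ray(c,uv):
    f=200/np.tan(np.radians(c['fov_y']/2)); E=c['extrinsics']
    d=np.array([(uv[0]-c['cx'])/f,-(uv[1]-c['cy'])/f,-1]); return E[:3,3],E[:3,:3]@d
def atz(c,uv,z):
    o,d=ray(c,uv); return o+d*(z-o[2])/d[2]
def wray(c,uv,R,p):
    f=200/np.tan(np.radians(c['fov_y']/2)); T=c['tool_from_camera']
    a=np.array([uv[0]-c['cx'],uv[1]-c['cy']]); r=np.hypot(*a); th=r/f
    k=np.sin(th)/max(r,1e-9); d=np.array([a[0]*k,-a[1]*k,-np.cos(th)])
    return np.array(p)+R@T[:3,3],R@T[:3,:3]@d
def wz(c,uv,z,R,p):
    o,d=wray(c,uv,np.array(R),p); return o+d*(z-o[2])/d[2]
def wproj(c,P,R,p):
    f=200/np.tan(np.radians(c['fov_y']/2)); T=c['tool_from_camera']
    q=np.linalg.inv(T)@np.append(np.array(R).T@(np.array(P)-p),1); q=q[:3]
    rr=np.hypot(q[0],q[1]); th=np.arctan2(rr,-q[2])
    return np.array([c['cx']+f*th*q[0]/rr,c['cy']-f*th*q[1]/rr])
E
python3 - <<'E'
from h import *
c=pickle.load(open('c.pkl','rb'))
A=lambda x,y:(205+x/4-.4,165+y/4-.4)
B=lambda x,y:(395+(x-400)/4-.4,115+y/4-.4)
t=c['top']
for n,p,z in [('hinge',A(143,138),86),('ball',A(118,82),117),('caprib',A(170,203),100),('c1',A(203,98),24),('c2',A(95,152),24),('c3',A(150,293),24),('c4',A(257,240),24),('capdisc',A(172,209),76),
 ('bar1',B(520,377),80),('bar2',B(638,370),80),('cabFL',B(470,292),118),('cabFR',B(675,287),118),('cabBR',B(658,28),118),('cabBL',B(480,35),118),
 ('housing',(289,238),30),('spare?',(397,269),30),('tape',(250,270),19),('cup',(212,168),64),('bit',A(203,268),24)]:
    print(n,np.round(atz(t,p,z)))
print('rib', [np.round(atz(t,A(*q),100)) for q in ((132,212),(208,185))])
E
```

```text
hinge [546. 286.  86.]
ball [590. 304. 117.]
caprib [491. 259. 100.]
c1 [587. 244.  24.]
c2 [537. 337.  24.]
c3 [415. 284.  24.]
c4 [464. 192.  24.]
capdisc [487. 260.  76.]
bar1 [ 531. -341.   80.]
bar2 [ 540. -442.   80.]
cabFL [ 599. -290.  118.]
cabFR [ 608. -461.  118.]
cabBR [ 827. -447.  118.]
cabBL [ 817. -296.  118.]
housing [419. 119.  30.]
spare? [ 322. -259.   30.]
tape [304. 252.  19.]
cup [653. 391.  64.]
bit [438. 238.  24.]
rib [array([483., 290., 100.]), array([507., 227., 100.])]
```

View pics/crop2.png

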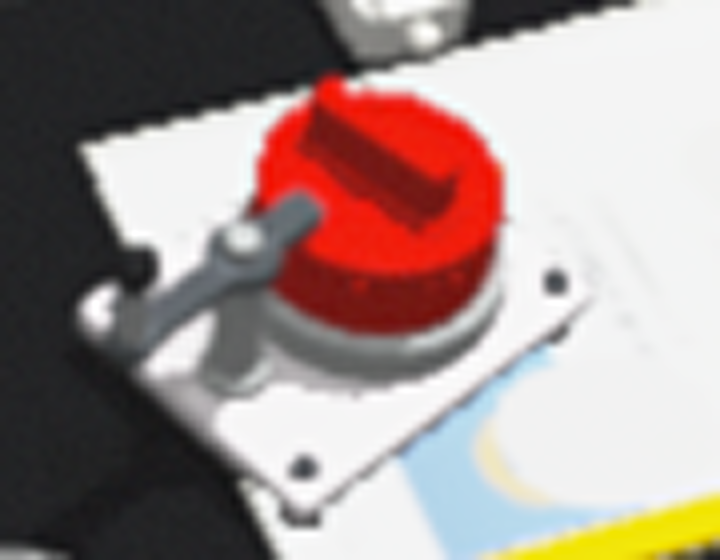

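View pics/wrist0.png

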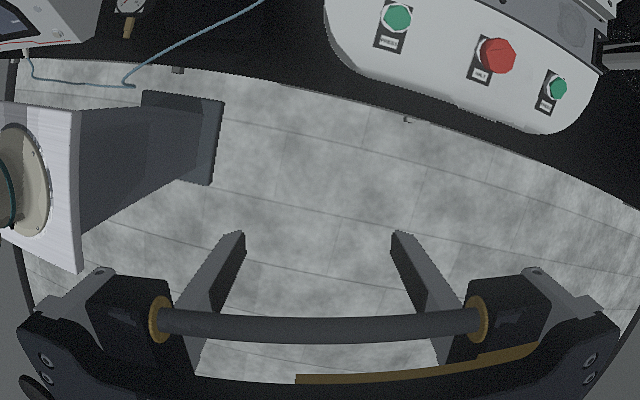

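Crop 2 confirms that the red cap is on the pedestal with the catch over its rim, and that the black ball is at the tail end. The heading is about 0.40 rad for the leak, with the catch near 0. The wrist view shows the press with its buttons and the gauge at the upper left. I'll go to the drawer first.

play_rows([
  [0,[0.137,-0.585,0],-1],
  [0,[0.137,-0.585,0],-1],
  [0,[0.137,-0.585,0],-1],
  [0,[0.137,-0.585,0],-1],
  [0,[0.137,-0.585,0],-1],
])

```text
clock: 0.65
eef_pos: [130.9, -374.9, 205.3]
orientation: [[0.728, 0.685, -0.0], [0.685, -0.728, 0.003], [0.002, -0.002, -1.0]]
ft_force: [-0.3, -0.5, 0.2]
finger_gap: 56.9
grip_force: 0.0
```

play_rows([
  [0,[0.56,0.524,0],-1],
  [0,[0.56,0.524,0],-1],
  [0,[0.56,0.524,0],-1],
  [0,[0.56,0.524,0],-1],
  [0,[0.56,0.524,0],-1],
])

```text
clock: 1.15
eef_pos: [365.1, -380.2, 205.1]
orientation: [[0.287, 0.958, 0.002], [0.958, -0.287, -0.001], [-0.0, 0.002, -1.0]]
ft_force: [-0.3, -0.7, 0.3]
finger_gap: 47.1
grip_force: 0.0
```

play_rows([
  [-0.2,[0.145,0.478,0],-0.69],
  [-0.2,[0.145,0.478,0],-0.69],
  [-0.2,[0.145,0.478,0],-0.69],
  [-0.2,[0.145,0.478,0],-0.69],
  [-0.2,[0.145,0.478,0],-0.69],
])

```text
clock: 1.65
eef_pos: [511.9, -379.5, 204.0]
orientation: [[-0.068, 0.998, -0.002], [0.998, 0.068, 0.001], [0.001, -0.002, -1.0]]
ft_force: [-0.1, 0.1, -0.3]
finger_gap: 37.4
grip_force: 0.0
```

```bash
cat >> h.py <<'E'
def st():
    s=env.get_state(); R=np.array(s['orientation']); p=np.array(s['eef_pos'])
    print('t',round(s['clock'],2),'p',p.round(1),'xyaw',round(np.arctan2(R[1,0],R[0,0]),3),'gap',round(s['finger_gap'],1),'grip',round(s['grip_force'],1),'F',np.round(s['ft_force'],1)); return R,p
def to(P,yaw=None):
    R,p=st(); print('shift',(R.T@(np.array(P)-p)/300).round(3),'' if yaw is None else 'roll %.3f'%(-np.degrees((yaw-np.arctan2(R[1,0],R[0,0])+np.pi)%(2*np.pi)-np.pi)/30))
E
python3 - <<'E'
from h import *
R,p=st(); d=snap('wrist','w1'); pickle.dump((R,p),open('w1.pkl','wb'))
E
```

```text
t 1.65 p [ 511.9 -379.5  204. ] xyaw 1.639 gap 37.4 grip 0.0 F [-0.1  0.1 -0.3]
```

View pics/w1.png

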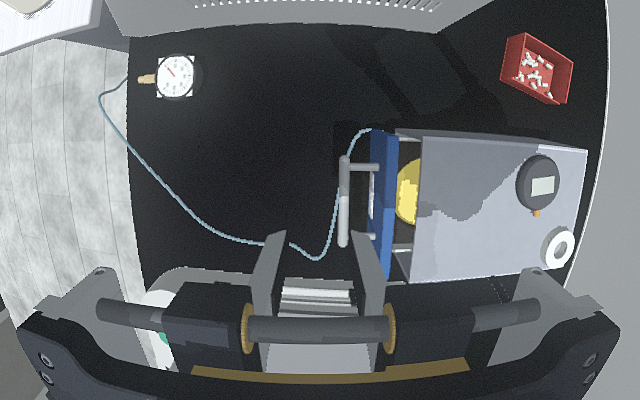

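The handle bar runs (346,155) to (343,247) with legs at rows 167 and 237. The cabinet's top front edge runs from about (425,139) to (414,281), and the gauge is at (175,77).

Run:
```python
from h import *
c=pickle.load(open('c.pkl','rb'))['wrist'];R,p=pickle.load(open('w1.pkl','rb'))
q={}
for n,uv,z in [('b1',(346.5,156),78),('b2',(342.5,246),78),('l1',(365,167),78),('l2',(363,237),78),('cf1',(425,139),118),('cf2',(413.5,281),118),('cbr',(564,287),118),('cbl',(588,150),118),('gauge',(175,77),23)]:
    q[n]=wz(c,uv,z,R,p); print(n,q[n].round(1))
b=(q['b1']+q['b2'])/2; print(b, np.linalg.norm(q['b1']-q['b2']))
for a,e in (('b2','b1'),('cf2','cf1')): v=q[e]-q[a]; print('yaw',-np.arctan2(v[0],v[1]))
for a,e in (('cf2','cbr'),('cf1','cbl')): v=q[e]-q[a]; print('yaw',np.arctan2(v[1],v[0]))
to([b[0],b[1],100],np.pi/2+.07)
```

```text
b1 [ 536.8 -341.7   78. ]
b2 [ 541.7 -439.5   78. ]
l1 [ 556.5 -351.4   78. ]
l2 [ 562.9 -427.6   78. ]
cf1 [ 601.8 -314.3  118. ]
cf2 [ 615.  -457.5  118. ]
cbr [ 847.4 -476.5  118. ]
cbl [ 818.1 -296.1  118. ]
gauge [ 327.3 -261.1   23. ]
[ 539.24557169 -390.60348558   78.        ] 98.01718601193768
yaw 0.05038755509087777
yaw 0.09212232442916628
yaw -0.08126680294776414
yaw 0.08388345696909176
t 1.7 p [ 510.7 -379.6  204.5] xyaw 1.638 gap 37.3 grip 0.0 F [-0.  -0.1 -0.6]
shift [-0.043  0.093  0.348] roll -0.006
```

play_rows([
  [-0.4,[-0.04,0.089,0.0],0],
  [-0.4,[-0.04,0.089,0.15],0],
  [-0.4,[-0.04,0.089,0.3],0],
  [-0.4,[-0.04,0.089,0.42],0],
  [-0.4,[-0.04,0.089,0.49],0],
])

```text
clock: 2.2
eef_pos: [535.0, -388.8, 55.6]
orientation: [[-0.065, 0.998, -0.004], [0.998, 0.065, 0.003], [0.003, -0.004, -1.0]]
ft_force: [0.3, -0.1, -0.1]
finger_gap: 28.2
grip_force: 0.0
```

play_rows([
  [-0.4,[0,0,0],0],
  [-1,[0,0,0],0],
  [-1,[0,0,0],0],
  [-1,[0,0,0],0],
  [-1,[0,0,0],0],
], squeeze=20)

```text
clock: 2.7
eef_pos: [539.1, -390.7, 60.7]
orientation: [[-0.067, 0.998, 0.002], [0.998, 0.067, -0.003], [-0.003, 0.002, -1.0]]
ft_force: [-1.9, -1.1, 6.4]
finger_gap: 10.2
grip_force: 20.0
```

play_rows([
  [-1,[0,-0.05,0],0],
  [-1,[0,-0.12,0],0],
  [-1,[0,-0.19,0],0],
  [-1,[0,-0.26,0],0],
  [-1,[0,-0.32,0],0],
])

```text
clock: 3.2
eef_pos: [444.0, -397.7, 60.7]
orientation: [[-0.067, 0.998, 0.005], [0.998, 0.067, -0.005], [-0.005, 0.005, -1.0]]
ft_force: [3.3, -0.6, 5.2]
finger_gap: 10.4
grip_force: 20.0
```

play_rows([
  [-1,[0,-0.03,0],0],
  [-1,[0,-0.045,0],0],
  [-1,[0,-0.06,0],0],
  [-1,[0,-0.07,0],0],
  [-1,[0,-0.08,0],0],
])

```text
clock: 3.7
eef_pos: [423.9, -399.2, 60.8]
orientation: [[-0.065, 0.998, 0.012], [0.998, 0.065, -0.005], [-0.005, 0.012, -1.0]]
ft_force: [15.2, 1.4, 0.8]
finger_gap: 10.2
grip_force: 20.0
```

play_rows([
  [-1,[0,0.01,0],0],
  [-0.35,[0,0.01,0],0],
  [-0.35,[0,0.01,0],0],
  [-0.35,[0,0.01,-0.15],0],
  [-0.35,[0,0.01,-0.3],0],
])

```text
clock: 4.2
eef_pos: [420.1, -395.8, 147.6]
orientation: [[-0.067, 0.998, -0.004], [0.998, 0.067, 0.004], [0.005, -0.004, -1.0]]
ft_force: [0.8, -0.4, 0.9]
finger_gap: 30.2
grip_force: 0.0
```

play_rows([
  [-0.35,[0.1,0.15,-0.2],0],
  [-0.35,[0.1,0.2,-0.3],0],
  [-0.35,[0.1,0.25,-0.4],0],
  [-0.35,[0.1,0.25,-0.4],0],
  [-0.35,[0.1,0.25,-0.4],0],
])

```text
clock: 4.7
eef_pos: [494.4, -362.1, 268.6]
orientation: [[-0.068, 0.998, -0.0], [0.998, 0.068, -0.001], [-0.001, -0.0, -1.0]]
ft_force: [-0.4, -0.2, -0.8]
finger_gap: 30.5
grip_force: 0.0
```

Run:
```python
from h import *
R,p=st(); d=snap('wrist','w2'); pickle.dump((R,p),open('w2.pkl','wb'))
g=snap('top','top2')
a=d['img'][0:300,120:520]; t=g['img'][115:225,395:495]
cv2.imwrite('pics/w2c.png',cv2.cvtColor(np.hstack([cv2.resize(a,(480,360)),cv2.resize(t,(320,360),interpolation=2)]),cv2.COLOR_RGB2BGR))
```

```text
t 4.7 p [ 494.4 -362.1  268.6] xyaw 1.639 gap 30.5 grip 0.0 F [-0.4 -0.2 -0.8]
```

View pics/w2c.png

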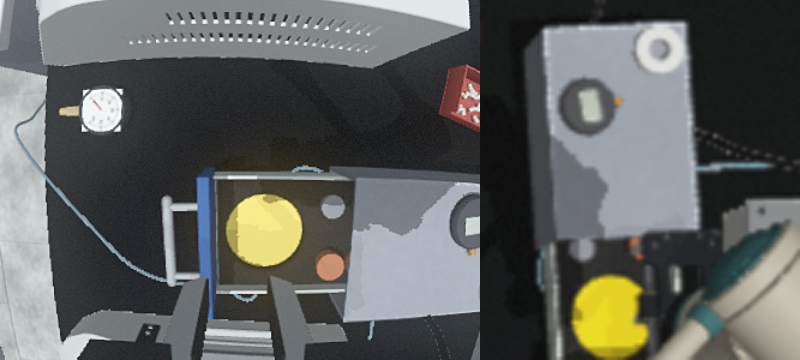

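The drawer is out. The yellow nest is at (341,192) in the wrist image, with the plugs behind it. I'll measure the nest by colour.

Run:
```python
from h import *
c=pickle.load(open('c.pkl','rb'))['wrist'];R,p=pickle.load(open('w2.pkl','rb'))
im=cv2.imread('pics/w2.png'); h=cv2.cvtColor(im,cv2.COLOR_BGR2HSV)
m=cv2.inRange(h,(22,90,60),(35,255,255)); n,l,s,ce=cv2.connectedComponentsWithStats(m)
i=1+np.argmax(s[1:,4]); print(s[i],ce[i])
cn=max(cv2.findContours((l==i).astype('uint8'),0,1)[0],key=len)[:,0,:]
P=np.array([wz(c,u,29,R,p)[:2] for u in cv2.convexHull(cn)[:,0,:].astype(float)])
(a,b),r=cv2.minEnclosingCircle(P.astype('float32')); print('nest29 enclosing',a,b,r)
e=cv2.fitEllipse(P.astype('float32')); print(e)
for uv,z in [((120+167/1.2,197/1.2),78),((120+169/1.2,285/1.2),78)]: print('bar',wz(c,uv,z,R,p).round(1))
print('nest by bar',423.9+104*np.cos(.07),-390.6-115*np.sin(.07)+104*np.sin(.07))
to([500,200,300],np.pi/2+.364)
```

```text
[ 308  161   64   63 3119] [339.7326066  191.38409747]
nest29 enclosing 527.3659057617188 -394.72625732421875 47.07382583618164
((526.7039794921875, -394.0771179199219), (91.35955047607422, 92.5160140991211), 169.47068786621094)
bar [ 420.6 -350.8   78. ]
bar [ 424.  -448.2   78. ]
nest by bar 527.645304026341 -391.36937132071284
t 4.8 p [ 493.  -361.7  266.5] xyaw 1.638 gap 30.6 grip 0.0 F [0.1 0.  0.3]
shift [ 1.867  0.149 -0.107] roll -0.567
```

play_rows([
  [-1,[0.1,0.0,-0.12],0],
  [-1,[0.25,0,-0.18],0],
  [-1,[0.4,0,-0.18],0],
  [-1,[0.56,0,-0.18],0],
  [-1,[0.72,0,-0.18],0],
])

```text
clock: 5.3
eef_pos: [478.0, -145.4, 320.4]
orientation: [[-0.065, 0.998, -0.004], [0.998, 0.065, 0.002], [0.002, -0.004, -1.0]]
ft_force: [0.9, 0.2, 0.2]
finger_gap: 0.7
grip_force: 0.0
```

play_rows([
  [-1,[0.16,0.0,0],0],
  [-1,[0.32,0,0],0],
  [-1,[0.48,0,0],0],
  [-1,[0.64,0,0],0],
  [-1,[0.8,0.1,0],0],
])

```text
clock: 5.8
eef_pos: [486.6, 89.9, 321.5]
orientation: [[-0.067, 0.998, -0.004], [0.998, 0.067, -0.001], [-0.001, -0.004, -1.0]]
ft_force: [1.8, -0.8, 0.3]
finger_gap: 1.0
grip_force: 0.0
```

play_rows([
  [-1,[0.16,0.1,0],0],
  [-1,[0.32,0.1,0],0],
  [-1,[0.35,0.15,0],0],
  [-1,[0.35,0.15,0],0],
  [-1,[0.35,0.15,0],0],
])

```text
clock: 6.3
eef_pos: [527.4, 195.5, 320.6]
orientation: [[-0.067, 0.998, -0.004], [0.998, 0.067, -0.002], [-0.002, -0.004, -1.0]]
ft_force: [-0.3, -0.2, 0.1]
finger_gap: 0.3
grip_force: 0.0
```

Run:
```python
from h import *
R,p=st(); d=snap('wrist','w3'); pickle.dump((R,p),open('w3.pkl','wb'))
cv2.imwrite('pics/w3c.png',cv2.cvtColor(cv2.resize(d['img'][60:260,180:440],(780,600),interpolation=2),cv2.COLOR_RGB2BGR))
```

```text
t 6.3 p [527.4 195.5 320.6] xyaw 1.638 gap 0.3 grip 0.0 F [-0.3 -0.2  0.1]
```

View pics/w3c.png

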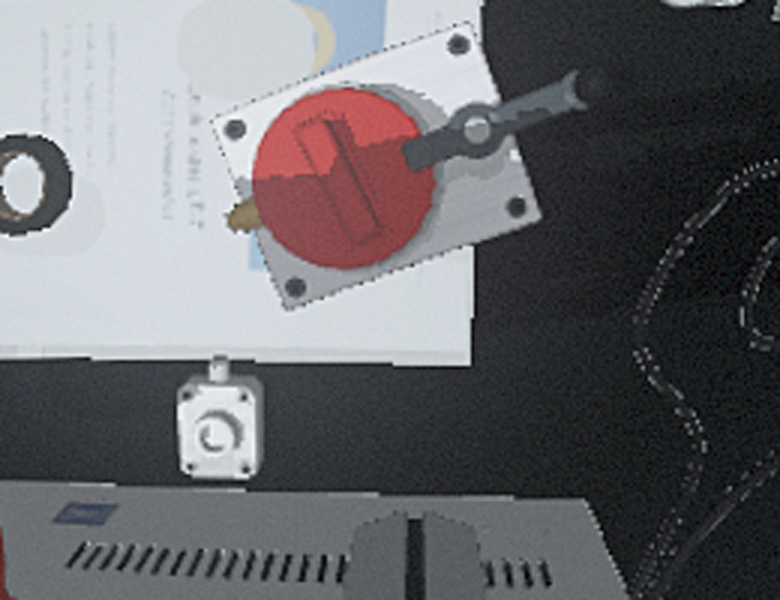

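The cap disc is at (295,119), the hinge at (339,103) and the ball at (378,88) in the wrist image. The rib ends are at about (284,99) and (303,140).

Run:
```python
from h import *
c=pickle.load(open('c.pkl','rb'))['wrist'];R,p=pickle.load(open('w3.pkl','rb'))
A=lambda x,y:(180+x/3-.3,60+y/3-.3)
for n,uv,z in [('disc',A(346,178),76),('rib',A(342,178),100),('hinge',A(477,128),88),('ball',A(594,83),117),('riba',A(313,117),100),('ribb',A(370,238),100),('P1',A(211,121),24),('P2',A(472,22),24),('P3',A(542,214),24),('P4',A(286,310),24)]:
    print(n,wz(c,uv,z,R,p).round(1))
to([606,272,140])
```

```text
disc [489.9 261.6  76. ]
rib [490.  262.5 100. ]
hinge [546.6 288.   88. ]
ball [591.3 310.6 117. ]
riba [476.1 288.1 100. ]
ribb [503.5 237.3 100. ]
P1 [414.7 286.2  24. ]
P2 [544.1 343.9  24. ]
P3 [587.  248.3  24. ]
P4 [458.3 189.2  24. ]
t 6.35 p [527.4 195.1 321.2] xyaw 1.637 gap 0.4 grip 0.0 F [-0.   0.7  0.1]
shift [0.239 0.28  0.603]
```

Run:
```python
from h import *
H=np.array([546.5,287]); R,p=st(); prev=None
def F(th,o): return H+50*np.array([np.cos(th),np.sin(th)])-o*np.array([-np.sin(th),np.cos(th)])
p0=F(.47,38)
print('down',(R.T@(np.append(p0,94)-p)/300).round(3))
X=np.array([R[:2,0],R[:2,1]])
base=p0
for k,(th,o) in enumerate([(.47,26),(.47,18),(.6,18),(.75,19),(.9,20),(1.05,20),(1.2,20),(1.35,20),(1.5,20),(1.65,20),(1.75,20),(1.85,20),(1.92,20)]):
    print(th,F(th,o).round(),(X@(F(th,o)-base)/300).round(3))
    if k in(4,9): base=F(th,o); print('-- new call')
```

```text
t 6.35 p [527.4 195.1 321.2] xyaw 1.637 gap 0.4 grip 0.0 F [-0.   0.7  0.1]
down [0.252 0.289 0.756]
0.47 [603. 286.] [ 0.037 -0.016]
0.47 [599. 294.] [ 0.061 -0.026]
0.6 [598. 300.] [ 0.084 -0.029]
0.75 [596. 307.] [ 0.107 -0.034]
0.9 [593. 314.] [ 0.13  -0.042]
-- new call
1.05 [589. 320.] [ 0.023 -0.014]
1.2 [583. 326.] [ 0.044 -0.03 ]
1.35 [577. 331.] [ 0.062 -0.05 ]
1.5 [570. 335.] [ 0.077 -0.073]
1.65 [562. 338.] [ 0.089 -0.097]
-- new call
1.75 [557. 340.] [ 0.006 -0.017]
1.85 [552. 341.] [ 0.009 -0.035]
1.92 [548. 341.] [ 0.011 -0.047]
```

play_rows([
  [-1,[0.15,0.16,0],0],
  [-1,[0.252,0.289,0.05],0],
  [-1,[0.252,0.289,0.2],0],
  [-1,[0.252,0.289,0.35],0],
  [-1,[0.252,0.289,0.5],0],
])

```text
clock: 6.85
eef_pos: [609.6, 276.0, 170.4]
orientation: [[-0.066, 0.998, -0.001], [0.998, 0.066, -0.001], [-0.001, -0.001, -1.0]]
ft_force: [-0.5, -0.6, -0.2]
finger_gap: 0.4
grip_force: 0.0
```

play_rows([
  [-1,[0,0,0.13],0],
  [-1,[0,0,0.22],0],
  [-1,[0,0,0.256],0],
  [-1,[0,0,0.256],0],
  [-1,[0,0,0.256],0],
])

```text
clock: 7.35
eef_pos: [610.8, 277.3, 97.3]
orientation: [[-0.066, 0.998, 0.002], [0.998, 0.066, 0.001], [0.0, 0.002, -1.0]]
ft_force: [0.2, 1.0, -0.7]
finger_gap: 0.4
grip_force: 0.0
```

play_rows([
  [-1,[0.037,-0.016,0],0],
  [-1,[0.061,-0.026,0],0],
  [-1,[0.084,-0.029,0],0],
  [-1,[0.107,-0.034,0],0],
  [-1,[0.13,-0.042,0],0],
])

```text
clock: 7.85
eef_pos: [594.4, 316.4, 95.8]
orientation: [[-0.068, 0.998, 0.001], [0.998, 0.068, -0.001], [-0.001, 0.0, -1.0]]
ft_force: [0.1, -1.4, 0.7]
finger_gap: 0.8
grip_force: 0.8
```

play_rows([
  [-1,[0.023,-0.014,0],0],
  [-1,[0.044,-0.03,0],0],
  [-1,[0.062,-0.05,0],0],
  [-1,[0.077,-0.073,0],0],
  [-1,[0.089,-0.097,0],0],
])

```text
clock: 8.35
eef_pos: [563.3, 341.0, 95.6]
orientation: [[-0.068, 0.998, 0.0], [0.998, 0.068, -0.0], [-0.0, 0.0, -1.0]]
ft_force: [2.1, -1.6, -0.6]
finger_gap: 1.0
grip_force: 0.8
```

play_rows([
  [-1,[0.006,-0.017,0],0],
  [-1,[0.009,-0.035,0],0],
  [-1,[0.011,-0.047,0],0],
  [-1,[0.011,-0.047,0],0],
  [-1,[0.011,-0.047,0],0],
])

```text
clock: 8.85
eef_pos: [548.8, 343.1, 95.6]
orientation: [[-0.067, 0.998, -0.001], [0.998, 0.067, 0.0], [0.001, -0.001, -1.0]]
ft_force: [-0.1, 0.6, -0.5]
finger_gap: 0.7
grip_force: 0.0
```

play_rows([
  [-1,[0,0.05,0],0],
  [-1,[0,0.05,-0.15],0],
  [-0.3,[0,0.05,-0.3],0],
  [-0.3,[-0.1,-0.05,-0.35],0],
  [-0.3,[-0.2,-0.15,-0.35],-0.2],
])

```text
clock: 9.35
eef_pos: [510.3, 280.8, 203.6]
orientation: [[-0.175, 0.985, 0.006], [0.985, 0.175, 0.003], [0.002, 0.006, -1.0]]
ft_force: [0.3, -1.5, -0.4]
finger_gap: 21.1
grip_force: 0.0
```

play_rows([
  [-0.3,[-0.057,-0.065,0],-0.25],
  [-0.3,[-0.057,-0.065,0],-0.5],
  [-0.3,[-0.057,-0.065,0],-0.617],
  [-0.3,[-0.057,-0.065,0],-0.617],
  [-0.3,[-0.057,-0.065,0],-0.617],
])

```text
clock: 9.85
eef_pos: [492.2, 260.0, 200.6]
orientation: [[-0.474, 0.881, -0.001], [0.881, 0.474, 0.0], [0.0, -0.0, -1.0]]
ft_force: [-0.1, -0.2, -0.2]
finger_gap: 33.2
grip_force: 0.0
```

Run:
```python
from h import *
R,p=st(); d=snap('wrist','w4'); pickle.dump((R,p),open('w4.pkl','wb'))
```

```text
t 9.85 p [492.2 260.  200.6] xyaw 2.064 gap 33.2 grip 0.0 F [-0.1 -0.2 -0.2]
```

View pics/w4.png

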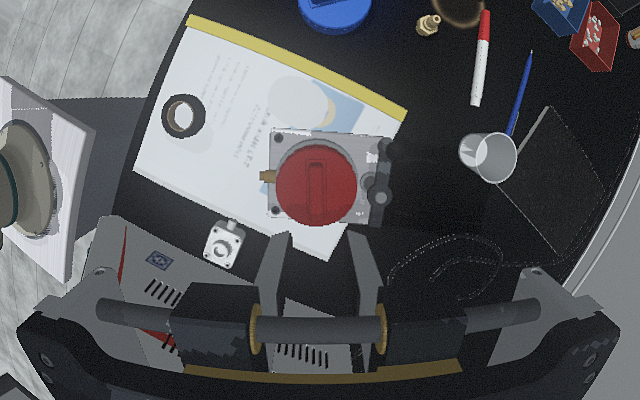

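The catch now stands at about 90° (hinge (378,198), ball (387,150)), clear of the cap. The rib is upright at columns 308–326, rows 158–207, and lined up with the fingers.

Run:
```python
from h import *
c=pickle.load(open('c.pkl','rb'))['wrist'];R,p=pickle.load(open('w4.pkl','rb'))
im=cv2.imread('pics/w4.png'); h=cv2.cvtColor(im,cv2.COLOR_BGR2HSV)
m=cv2.inRange(h,(0,120,50),(8,255,255))|cv2.inRange(h,(172,120,50),(180,255,255)); n,l,s,ce=cv2.connectedComponentsWithStats(m)
i=1+np.argmax(s[1:,4]); print(s[i],ce[i])
cv2.imwrite('pics/w4c.png',cv2.resize(im[130:240,260:380],(720,660)))
g=im[150:215,300:336,2]; print(g[::6,::2])
for n,uv,z in [('disc',(s[i][0]+s[i][2]/2,s[i][1]+s[i][3]/2),72),('rib',(317,181),100),('hinge',(379,198),88),('ball',(387,150),117)]:
    w=wz(c,uv,z,R,p);print(n,w.round(1),'tool',(R.T@(w-p)).round(1))
```

```text
[ 276  148   81   78 4575] [317.81114754 187.67606557]
[[104 113 123 127 127 133 134 135 133 134 128 128 133 127 116 109  97  95]
 [134 133 131 138 134 138 132 137 134 132 135 136 136 138 135 135 133 136]
 [133 133 133 124 135 121 109 110 108 111 115 136 134 119 134 136 132 134]
 [132 136 134 125 122 123 132 127 131 127 130 102 131 121 135 130 130 128]
 [134 131 132 126 118 123 131 129 131 134 132 110 127 120 132 130 133 132]
 [135 133 138 122 116 127 132 129 130 130 131 113 128 112 134 130 132 129]
 [133 132 133 120 127 126 132 131 133 131 131 119 125 111 131 133 132 132]
 [130 133 132 112 124 121 133 132 128 132 133 114 121 119 127 133 131 132]
 [134 131 134 107 122 122 127 134 129 129 130 119 125 118 132 128 129 130]
 [133 116 131 100 122 118 127 128 129 132 131 127 124 115 130 128 130 136]
 [116 117 119 108 114 119 130 129 132 134 132 126 125 104 129 112 134 122]]
disc [488.5 261.9  72. ] tool [  3.4  -2.3 128.6]
rib [483.  273.6 100. ] tool [ 16.3  -1.7 100.6]
hinge [546.6 285.2  88. ] tool [ -3.6  59.9 112.5]
ball [521.2 330.4 117. ] tool [48.3 59.  83.6]
```

play_rows([
  [-0.3,[0.01,-0.007,0.1],0],
  [-0.3,[0.01,-0.007,0.22],0],
  [-0.3,[0.01,-0.007,0.33],0],
  [-0.3,[0.01,-0.007,0.38],0],
  [-0.3,[0.01,-0.007,0.4],0],
])

```text
clock: 10.4
eef_pos: [487.7, 261.2, 78.4]
orientation: [[-0.475, 0.88, -0.004], [0.88, 0.475, -0.001], [0.001, -0.004, -1.0]]
ft_force: [-0.6, 0.3, -0.4]
finger_gap: 33.1
grip_force: 0.0
```

play_rows([
  [-0.3,[0,0,0],0],
  [-1,[0,0,0],0],
  [-1,[0,0,0],0],
  [-1,[0,0,0],0],
  [-1,[0,0,0],0],
], squeeze=25)

```text
clock: 10.9
eef_pos: [489.7, 261.7, 81.7]
orientation: [[-0.475, 0.88, 0.002], [0.88, 0.475, 0.001], [-0.0, 0.002, -1.0]]
ft_force: [-0.7, 0.7, 4.2]
finger_gap: 13.8
grip_force: 25.0
```

play_rows([
  [-1,[0,0,-0.02],0],
  [-1,[0,0,-0.05],0],
  [-1,[0,0,-0.09],0],
  [-1,[0,0,-0.14],0],
  [-1,[0,0,-0.2],0],
])

```text
clock: 11.4
eef_pos: [488.8, 261.4, 141.6]
orientation: [[-0.475, 0.88, -0.0], [0.88, 0.475, -0.0], [-0.0, -0.0, -1.0]]
ft_force: [0.9, 0.1, -1.0]
finger_gap: 13.5
grip_force: 25.0
```

play_rows([
  [-1,[0,0,-0.07],0],
  [-1,[0,0,-0.17],0],
  [-1,[0,0,-0.3],0],
  [-1,[0,0,-0.45],0],
  [-1,[0,0,-0.6],0],
])

```text
clock: 11.9
eef_pos: [488.5, 261.3, 323.2]
orientation: [[-0.475, 0.88, 0.001], [0.88, 0.475, 0.0], [-0.0, 0.001, -1.0]]
ft_force: [1.2, 0.5, -1.3]
finger_gap: 13.8
grip_force: 25.0
```

play_rows([
  [-1,[0,0,-0.12],0],
  [-1,[0,0,-0.24],0],
  [-1,[0,0,-0.27],0],
  [-1,[0,0,-0.27],0],
  [-1,[0,0,-0.27],0],
])

```text
clock: 12.4
eef_pos: [488.3, 261.3, 399.9]
orientation: [[-0.475, 0.88, -0.003], [0.88, 0.475, -0.001], [0.0, -0.003, -1.0]]
ft_force: [-0.2, -0.6, -1.3]
finger_gap: 13.7
grip_force: 25.0
```

Run:
```python
from h import *
to([515,262,390],1.64); to([515,-393,390])
```

```text
t 12.4 p [488.3 261.3 399.9] xyaw 2.066 gap 13.7 grip 25.0 F [-0.2 -0.6 -1.3]
shift [-0.04   0.079  0.033] roll 0.814
t 12.4 p [488.3 261.3 399.9] xyaw 2.066 gap 13.7 grip 25.0 F [-0.2 -0.6 -1.3]
shift [-1.961 -0.958  0.035]
```

play_rows([
  [-1,[-0.1,-0.047,0],0.1],
  [-1,[-0.23,-0.109,0],0.25],
  [-1,[-0.37,-0.174,0],0.45],
  [-1,[-0.51,-0.24,0],0.65],
  [-1,[-0.665,-0.313,0],0.81],
])

```text
clock: 12.9
eef_pos: [500.0, 41.5, 399.1]
orientation: [[-0.068, 0.998, -0.005], [0.998, 0.068, 0.0], [0.001, -0.004, -1.0]]
ft_force: [0.2, -0.0, -1.4]
finger_gap: 13.8
grip_force: 25.0
```

play_rows([
  [-1,[-0.15,-0.01,0],0],
  [-1,[-0.3,-0.02,0],0],
  [-1,[-0.45,-0.03,0],0],
  [-1,[-0.6,-0.04,0],0],
  [-1,[-0.75,-0.05,0],0],
])

```text
clock: 13.4
eef_pos: [501.0, -184.1, 399.1]
orientation: [[-0.071, 0.997, -0.004], [0.997, 0.071, 0.002], [0.003, -0.004, -1.0]]
ft_force: [0.3, -0.1, -0.7]
finger_gap: 13.6
grip_force: 25.0
```

play_rows([
  [-1,[-0.15,-0.01,0],0],
  [-1,[-0.3,-0.02,0],0],
  [-1,[-0.45,-0.03,0],0],
  [-1,[-0.6,-0.04,0.05],0],
  [-1,[-0.7,-0.0,0.15],0],
])

```text
clock: 13.9
eef_pos: [515.7, -395.9, 355.7]
orientation: [[-0.068, 0.998, -0.0], [0.998, 0.068, -0.002], [-0.002, -0.001, -1.0]]
ft_force: [0.0, -0.3, -0.3]
finger_gap: 13.8
grip_force: 25.0
```

Run:
```python
from h import *
to([520,-445,300],1.64)
```

```text
t 13.9 p [ 515.7 -395.9  355.7] xyaw 1.638 gap 13.8 grip 25.0 F [ 0.  -0.3 -0.3]
shift [-0.164  0.003  0.186] roll -0.003
```

play_rows([
  [-1,[-0.08,0.01,0.09],0],
  [-1,[-0.164,0.02,0.18],0],
  [-1,[-0.164,0.02,0.186],0],
  [-1,[-0.164,0.02,0.186],0],
  [-1,[-0.164,0.02,0.186],0],
])

```text
clock: 14.4
eef_pos: [526.6, -439.9, 301.2]
orientation: [[-0.072, 0.997, -0.0], [0.997, 0.072, 0.001], [0.001, 0.0, -1.0]]
ft_force: [0.0, 0.7, -0.7]
finger_gap: 13.6
grip_force: 25.0
```

Run:
```python
from h import *
R,p=st(); c=snap('wrist','w5'); pickle.dump((R,p),open('w5.pkl','wb'))
im=cv2.imread('pics/w5.png'); h=cv2.cvtColor(im,cv2.COLOR_BGR2HSV)
def blob(m):
    n,l,s,ce=cv2.connectedComponentsWithStats(m); i=1+np.argmax(s[1:,4]); print(s[i],ce[i])
    return max(cv2.findContours((l==i).astype('uint8'),0,1)[0],key=len)
k=cv2.convexHull(blob(cv2.inRange(h,(22,90,60),(35,255,255))))[:,0,:].astype(float)
P=np.array([wz(c,u,29,R,p)[:2] for u in k]).astype('float32'); print('nest',cv2.minEnclosingCircle(P),cv2.fitEllipse(P))
zc=p[2]-5
k=cv2.convexHull(blob(cv2.inRange(h,(0,120,50),(8,255,255))|cv2.inRange(h,(172,120,50),(180,255,255))))[:,0,:].astype(float)
P=np.array([(R.T@(wz(c,u,p[2]-5,R,p)-p))[:2] for u in k]).astype('float32'); print('cap tool',cv2.minEnclosingCircle(P))
cv2.imwrite('pics/w5c.png',im)
```

```text
t 14.4 p [ 526.6 -439.9  301.2] xyaw 1.643 gap 13.6 grip 25.0 F [ 0.   0.7 -0.7]
[ 289  102   67   63 3176] [321.4861461  133.29722922]
nest ((527.6031494140625, -396.3448486328125), 52.48518753051758) ((528.9257202148438, -392.20428466796875), (91.90443420410156, 101.48162841796875), 71.47200012207031)
[ 255  169  126  124 9260] [317.57343413 223.10064795]
cap tool ((4.225619316101074, -2.238029956817627), 44.278770446777344)
```

View pics/w5.png

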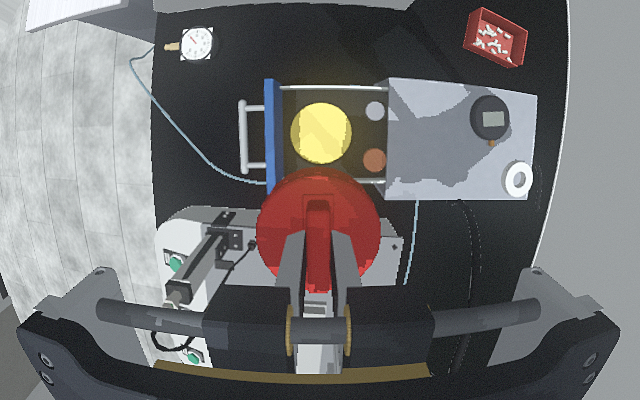

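The nest is fully visible at about (321,133). The cap is held upright at (318,222), with the rib centred between the fingers.

Run:
```python
from h import *
cc=pickle.load(open('c.pkl','rb'))['wrist']
for nm in ('w2','w5'):
    R,p=pickle.load(open(nm+'.pkl','rb')); im=cv2.imread(f'pics/{nm}.png'); h=cv2.cvtColor(im,cv2.COLOR_BGR2HSV)
    m=cv2.inRange(h,(22,90,100),(35,255,255)); m=cv2.morphologyEx(m,cv2.MORPH_OPEN,cv2.getStructuringElement(2,(21,21)))
    n,l,s,ce=cv2.connectedComponentsWithStats(m); i=1+np.argmax(s[1:,4]); print(s[i],ce[i])
    k=cv2.findContours((l==i).astype('uint8'),0,1)[0][0][:,0,:].astype(float)
    for z in (29,36):
        P=np.array([wz(cc,u,z,R,p)[:2] for u in k]).astype('float32'); print(z,cv2.minEnclosingCircle(P),cv2.fitEllipse(P)[:2], wz(cc,ce[i],z,R,p))
to([527.5,-393,150],1.64)
```

```text
[ 308  161   64   61 3046] [339.75902823 191.2800394 ]
29 ((526.3989868164062, -392.2457275390625), 45.42522048950195) ((526.5232543945312, -392.7153015136719), (87.08675384521484, 89.2376708984375)) [ 526.15540933 -391.57106836   29.        ]
36 ((525.7590942382812, -390.3595886230469), 44.66510009765625) ((525.8811645507812, -390.82135009765625), (85.62969970703125, 87.74462127685547)) [ 525.51947641 -389.69625908   36.        ]
[ 290  103   62   61 2984] [320.4772118  132.83947721]
29 ((525.9703979492188, -392.5542297363281), 45.46381378173828) ((526.0885620117188, -392.4485778808594), (88.43656158447266, 89.25475311279297)) [ 526.01600929 -392.09549152   29.        ]
36 ((525.878173828125, -392.0115661621094), 44.75825119018555) ((525.9945068359375, -391.907470703125), (87.06409454345703, 87.86956787109375)) [ 525.92307831 -391.55984832   36.        ]
t 14.45 p [ 526.8 -440.   302.1] xyaw 1.643 gap 13.9 grip 25.0 F [ 0.2 -0.2 -1.5]
shift [0.156 0.013 0.507] roll 0.005
```

play_rows([
  [-1,[0.08,0.006,0],0],
  [-1,[0.156,0.011,0.05],0],
  [-1,[0.156,0.011,0.2],0],
  [-1,[0.156,0.011,0.35],0],
  [-1,[0.156,0.011,0.5],0],
])

```text
clock: 14.95
eef_pos: [527.5, -393.2, 152.3]
orientation: [[-0.073, 0.997, 0.004], [0.997, 0.073, -0.003], [-0.004, 0.004, -1.0]]
ft_force: [-0.2, -0.8, -2.4]
finger_gap: 13.7
grip_force: 25.0
```

play_rows([
  [-1,[0,0,0.08],0],
  [-1,[0,0,0.13],0],
  [-1,[0,0,0.15],0],
  [-1,[0,0,0.15],0],
  [-1,[0,0,0.15],0],
])

```text
clock: 15.45
eef_pos: [527.5, -394.4, 107.8]
orientation: [[-0.071, 0.997, 0.002], [0.997, 0.071, -0.002], [-0.002, 0.002, -1.0]]
ft_force: [-0.8, 0.2, -1.6]
finger_gap: 14.0
grip_force: 25.0
```

Run:
```python
from h import *
import time
to([526.8,-393,72],1.64)
snap('wrist','w6'); to([526.8,-393,72],1.64)
d=snap('scene','s6')
```

```text
t 15.45 p [ 527.5 -394.4  107.8] xyaw 1.642 gap 14.0 grip 25.0 F [-0.8  0.2 -1.6]
shift [ 0.005 -0.002  0.119] roll 0.004
t 15.5 p [ 527.5 -394.5  107.9] xyaw 1.642 gap 14.0 grip 25.0 F [-0.3  0.1 -0.9]
shift [ 0.006 -0.002  0.12 ] roll 0.004
```

play_rows([
  [-1,[0.005,-0.002,0.03],0],
  [-1,[0.005,-0.002,0.05],0],
  [-1,[0.005,-0.002,0.07],0],
  [-1,[0.005,-0.002,0.08],0],
  [-1,[0.005,-0.002,0.09],0],
])

```text
clock: 16.05
eef_pos: [525.7, -392.4, 78.2]
orientation: [[-0.071, 0.997, -0.0], [0.997, 0.071, 0.0], [0.0, -0.0, -1.0]]
ft_force: [-0.7, 0.3, -0.9]
finger_gap: 14.1
grip_force: 25.0
```

play_rows([
  [-1,[0,0,0.006],0],
  [-1,[0,0,0.012],0],
  [-1,[0,0,0.018],0],
  [-1,[0,0,0.024],0],
  [-1,[0,0,0.03],0],
])

```text
clock: 16.55
eef_pos: [525.9, -392.5, 69.9]
orientation: [[-0.071, 0.997, 0.0], [0.997, 0.071, -0.0], [-0.0, 0.0, -1.0]]
ft_force: [-0.2, 0.6, -2.2]
finger_gap: 13.8
grip_force: 25.0
```

play_rows([
  [-1,[0,0,0.004],0],
  [-1,[0,0,0.006],0],
  [-1,[0,0,0.008],0],
  [-1,[0,0,0.01],0],
  [-1,[0,0,0.01],0],
])

```text
clock: 17.05
eef_pos: [526.0, -392.5, 68.7]
orientation: [[-0.071, 0.997, 0.001], [0.997, 0.071, -0.001], [-0.001, 0.001, -1.0]]
ft_force: [-1.8, 1.6, 8.2]
finger_gap: 13.6
grip_force: 25.0
```

play_rows([
  [-1,[0,0,-0.004],0],
  [-0.5,[0,0,-0.004],0],
  [-0.35,[0,0,-0.004],0],
  [-0.35,[0,0,-0.004],0],
  [-0.35,[0,0,-0.004],0],
])

```text
clock: 17.55
eef_pos: [525.9, -392.5, 67.8]
orientation: [[-0.071, 0.997, -0.0], [0.997, 0.071, 0.0], [0.0, -0.0, -1.0]]
ft_force: [0.0, 0.1, 0.2]
finger_gap: 30.4
grip_force: 0.0
```

play_rows([
  [-0.35,[0,0,-0.03],0],
  [-0.35,[0,0,-0.1],0],
  [-0.35,[0,0,-0.25],0],
  [-0.35,[0,0,-0.4],0],
  [-0.35,[-0.1,0,-0.55],0],
])

```text
clock: 18.05
eef_pos: [528.1, -417.4, 233.2]
orientation: [[-0.074, 0.997, 0.001], [0.997, 0.074, 0.001], [0.001, 0.001, -1.0]]
ft_force: [0.7, -1.3, -0.1]
finger_gap: 30.4
grip_force: 0.0
```

play_rows([
  [-0.35,[-0.05,-0.1,-0.05],0],
  [-0.35,[-0.05,-0.1,-0.05],0],
  [-0.35,[-0.05,-0.1,-0.05],0],
  [-0.35,[-0.05,-0.1,-0.05],0],
  [-0.35,[-0.05,-0.1,-0.05],0],
])

```text
clock: 18.55
eef_pos: [499.2, -436.1, 243.4]
orientation: [[-0.072, 0.997, -0.001], [0.997, 0.072, 0.002], [0.002, -0.001, -1.0]]
ft_force: [0.1, 0.4, -0.7]
finger_gap: 30.7
grip_force: 0.0
```

Run:
```python
from h import *
R,p=st(); d=snap('wrist','w7'); t=snap('top','t7')
im=np.hstack([cv2.resize(d['img'][60:260,200:440],(420,350),interpolation=2),cv2.resize(t['img'][165:265,205:305],(350,350),interpolation=2)])
cv2.imwrite('pics/fin.png',cv2.cvtColor(im,cv2.COLOR_RGB2BGR))
```

```text
t 18.55 p [ 499.2 -436.1  243.4] xyaw 1.643 gap 30.7 grip 0.0 F [ 0.1  0.4 -0.7]
```

View pics/fin.png

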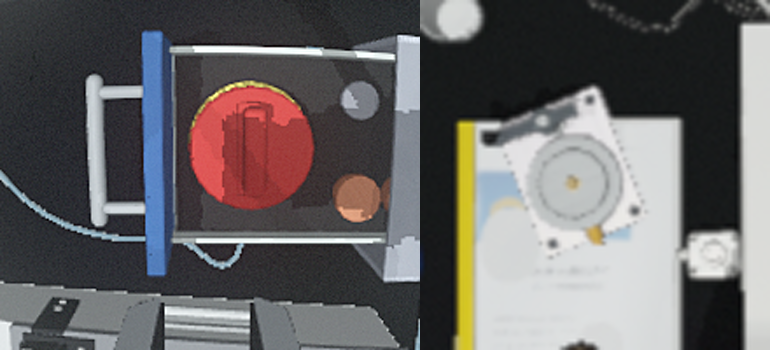

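The cap sits upright in the nest at (344,143) in the wrist image. The catch is swung aside and the nipple is bare and intact. I'll do one last check of the drawer by its bar.

Run:
```python
from h import *
c=pickle.load(open('c.pkl','rb'))['wrist'];R,p=st()
for uv in ((200+94/1.75,60+80/1.75),(200+98/1.75,60+222/1.75)): print(wz(c,uv,78,R,p).round(1))
```

```text
t 18.65 p [ 499.3 -436.4  243.6] xyaw 1.643 gap 30.4 grip 0.0 F [ 0.1  0.7 -1.1]
[ 420.7 -354.    78. ]
[ 426.8 -447.2   78. ]
```

The bar's mean x is 423.7, unchanged from when the drawer hit its stop, so I'm handing in.

```bash
python3 -c "
from workcell import env
print(env.hand_in())"
```

```text
the job is handed in; nothing more can be done
None
```

I handed the job in at about 19 s on the robot's clock: the drawer is out to its stop, the catch is swung clear, and the cap lies flat and rim down in the nest; `env.hand_in()` gave no verdict, so I don't know the judged result.

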